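Wipe the sawn chips out of a mitre box with a scraper block

ROBOT

A 7-joint arm with a two-finger parallel gripper is mounted at the origin on the work surface. World frame = base frame: x ahead of the robot, y to its left, z up, the work surface at z = 0. Lengths are in m, angles in rad, forces in N, time in s.
With the tool pointing down it reaches from about 0.4 to 0.85 m from the base axis. Payload 10.4 kg.
Tool frame: the origin (TCP) lies at the very end of the fingers, on their centre line; the grasp point (between the pads) lies 19 mm behind it; z points along the fingers, y is the line along which they close (so a half turn about z gives the same grasp; the last joint's range is limited). The gripper opens to 87 mm and grips with 3 to 60 N. Pads are 19 mm wide; open, the fingers measure 117 mm over their backs; the gripper's body (75 mm by 190 mm) begins 51 mm behind the grasp point.
Start: joints at [-1.284, 0.332, -0.065, 1.46, 0.022, 1.35, -0.088], TCP at [0.191, 0.595, 0.223] pointing down, gripper open.
Joint ranges: [-2.6, 2.6], [-0.5, 2.12], [-1.47, 1.34], [0.16, 2.42], [-1.27, 4.41], [0.06, 2.06], [-2.6, 2.6]. Speed limits (rad/s): [2.22, 2.22, 2.79, 2.79, 3.14, 3.14, 3.14].

INTERFACE

Orientations are given as a unit quaternion [x, y, z, w].
In Python, from bench import * gives the robot as it stands.
- The arm moves only by the tool carry_out, never from a script. Its argument "deltas" is a list of rows, each an object with "hand": the finger opening in mm, from 0 to 87; "dp": the shift along the tool's x, y, z each as a share of 250 mm, from -1 to 1, a list of three; "spin": the turn about the tool's z as a share of pi rad, from -1 to 1. In form: [{"hand": hand, "dp": [dx, dy, dz], "spin": spin}, ...]. A call has 1 to 20 rows; each row is the pose to reach, as a shift and turn from the pose commanded when the call began, along the tool's axes at that moment, turning the shorter way round; what a row does not reach only later rows make up. A row lasts 1/10 s, in which the tool goes at most 50 mm and 8.59 degrees, less where a joint would pass 70% of its speed; a pose out of reach is approached as far as the arm can. A call with a number of a shift or a turn outside -1 to 1 is refused whole. A call with a gripper value outside its range is refused whole. The fingers move at their own pace and stop on an object; "force" is the grip in N (left out, the last holds). Time passes only in rows, so rows that repeat a pose let the fingers close. It gives the time, the measured TCP pose, the force, the opening and the grip force at its end, in the units of the state.
- read_state(): the state, without advancing time (a new reading comes with each control period).
- camera(name): name is "scene" or "top" or "wrist"; returns the picture (420x560x3 uint8, red, green, blue); there is no depth.
- get_calibration(name): a dict with "fx", "fy", "cx", "cy" (pixels), "R" (3x3) and "t" (3): a world point X has camera coordinates R X + t; the wrist camera has in their place "mount" (4x4, takes a point from camera to tool coordinates, whose origin is the TCP and whose axes are the flange's). Camera axes: x right, y down, z forward; pixel columns grow to the right and rows downward; lengths in m; the calibration is good to about 2 mm. A picture is of the moment at which its call begins: read the wrist's pose just before it. get_calibration takes no time and is no camera call.
- close_job(): hands the job in; it is judged then, once.
The state is a dict: "time": time; "joint_positions": joint angles; "joint_vel": joint speeds; "joint_torque": joint torques, N m; "ee_pos": TCP position; "eef_rot": TCP orientation; "ft_force": force on the tool from outside, world axes, zero at the start; "torque": the same for the moment, N m; "width": finger opening in m; "grip_force": force on a finger pad.
Only numpy, scipy, OpenCV 4.12 (cv2) and the standard library are available. Lean on these libraries where they do the work, as an engineer would, in place of code of your own. Each camera call takes 0.05 s, during which the arm holds its last target. There are 200 camera calls.

TASK

Take the orange scraper block out of its rack by its ends, stand it upright in the middle of the cork pad, let go and take it again across its broad faces, so that the hand fits between the walls of the mitre box. Set it gently on the bare end of the channel floor, squarely across the channel, and with the block, never the fingers, wipe all four green chips along the floor over the lip into the catch tray. Then stand the block upright in the middle of the cork pad again and let go; never press hard on the box and leave everything else where it is.

Things in the scene. Friction and masses are not known exactly. Their poses are not given: they have to be found in the camera images.
- scraper: Orange scraper block, 48 mm tall, about 140 g. Origin: centre of its underside; z up; x along its length. Orange body 66 mm long (x), 24 mm thick (y), from 14 to 48 mm height; black springy rubber foot below, 70 x 20 mm, gives up to 4 mm under about 12 N. Starts upright in the rack, its broad faces hidden between the cheeks, only its narrow ends free.
- rack: Light wooden rack, fixed. Origin: centre of its underside. Base 58 x 50 x 5 mm; two cheeks 58 mm long (x), 10 mm thick, 28 mm apart (y), tops 55 mm above the bench. The block stands between them on the base, its length along the rack's x, its ends 4 mm (foot 6 mm) beyond the cheeks.
- pad: Round cork pad fixed on the bench, 120 mm across, 4 mm thick. Origin: centre of its underside.
- mitre_box: Fixed aluminium mitre box, catch tray at one end. Origin: underside, mid-channel; x along the channel to the tray, y across. Floor 20 mm above the bench, x -115 to +115 mm (lip), ends open; inner width 78, walls 10 thick, tops 74 above the bench. Chips start at x -27 to +80 mm; x below -30 is bare. Grey tray: x 115 to 207, 90 wide inside, floor 3 mm and rim 30 mm above the bench.
- lip (a point): Middle of the edge where the channel floor ends above the tray, at floor height (20 mm above the bench).
- tray (a point): Centre of the catch tray's inner floor.
- chip0: Loose chip: green-primed metal bar stub 17 x 12 mm, 7 mm high, 12 g, lying on the channel floor of the mitre box. Origin: centre of its underside.
- chip1: Loose chip: green-primed metal T-shaped stub about 16 x 14 mm, 7 mm high, 12 g, lying on the channel floor of the mitre box. Origin: centre of its underside.
- chip2: Loose chip: green-primed metal round stub 15 mm across, 7 mm high, 12 g, lying on the channel floor of the mitre box. Origin: centre of its underside.
- chip3: Loose chip: green-primed metal square stub 14 x 14 mm, 7 mm high, 12 g, lying on the channel floor of the mitre box. Origin: centre of its underside.
- helmet: Bystander: green model helmet shell, horseshoe-shaped, 76 mm across, 48 mm high. Origin: at its underside, near its middle.
- jar_red: Bystander: paint jar with red cap, 34 mm across, 45 mm high. Origin: at its underside, near its middle.
- jar_blue: Bystander: paint jar with blue cap, 34 mm across, 45 mm high. Origin: at its underside, near its middle.
- glue: Bystander: white glue bottle with yellow cap, 40 mm across, 85 mm high. Origin: at its underside, near its middle.
- knife: Bystander: hobby knife lying flat, 155 mm long, 10 mm high. Origin: at its underside, near its middle.
- nippers: Bystander: red-handled side nippers lying flat, 115 mm long, 12 mm high. Origin: at its underside, near its middle.
Not all that is in view belongs to the job. Several things have the shape of the scraper; the one meant has the colours described above. There is more than one size of the pad; the job needs the larger.

How it is judged:
On the way, in this order (a step that is already met when the one before it is completed fails the run):
1. the block stands upright on the cork pad, let go (its origin within 30 mm of the pad's centre) (horizontal distance between scraper and pad below 0.03 m and z of scraper in the frame of pad between 0 and 0.008 m and angle between scraper's own z axis and vertical below 0.1 rad and contact force between the fingers and scraper below 0.05 N), for 0.2 s.
2. the held block stands on the bare part of the channel floor, squarely across the channel, behind all the chips (z of scraper in the frame of mitre_box between 0.014 and 0.024 m and y of scraper in the frame of mitre_box between -0.01 and 0.01 m and angle between the x axis of scraper and the y axis of mitre_box, either way round below 0.25 rad and contact force between the fingers and scraper above 0.5 N and x of scraper in the frame of mitre_box between -0.115 and -0.03 m), for 0.1 s.
3. all four chips are in the catch tray while the block is still held on the channel floor close to the lip (x of chip0 in the frame of mitre_box between 0.113 and 0.208 m and y of chip0 in the frame of mitre_box between -0.047 and 0.047 m and z of each of chip0, chip1, chip2, chip3 in the frame of mitre_box below 0.019 m and x of chip1 in the frame of mitre_box between 0.113 and 0.208 m and y of chip1 in the frame of mitre_box between -0.047 and 0.047 m and x of chip2 in the frame of mitre_box between 0.113 and 0.208 m and y of chip2 in the frame of mitre_box between -0.047 and 0.047 m and x of chip3 in the frame of mitre_box between 0.113 and 0.208 m and y of chip3 in the frame of mitre_box between -0.047 and 0.047 m and z of scraper in the frame of mitre_box between 0.014 and 0.024 m and y of scraper in the frame of mitre_box between -0.01 and 0.01 m and angle between the x axis of scraper and the y axis of mitre_box, either way round below 0.25 rad and contact force between the fingers and scraper above 0.5 N and x of scraper in the frame of mitre_box above 0.08 m), for 0.1 s.
At the end, for the whole second after the job is handed in: The block stands upright (within 0.1 rad) on the cork pad, its origin within 30 mm of the pad's centre, released and at rest; all four chips lie at rest inside the catch tray, below the lip (all of step 1 and x of chip0 in the frame of mitre_box between 0.113 and 0.208 m and y of chip0 in the frame of mitre_box between -0.047 and 0.047 m and z of each of chip0, chip1, chip2, chip3 in the frame of mitre_box below 0.019 m and x of chip1 in the frame of mitre_box between 0.113 and 0.208 m and y of chip1 in the frame of mitre_box between -0.047 and 0.047 m and x of chip2 in the frame of mitre_box between 0.113 and 0.208 m and y of chip2 in the frame of mitre_box between -0.047 and 0.047 m and x of chip3 in the frame of mitre_box between 0.113 and 0.208 m and y of chip3 in the frame of mitre_box between -0.047 and 0.047 m and linear speed of each of scraper, chip0, chip1, chip2, chip3 below 0.02 m/s); the robot touches nothing.
It fails at once if the fingers push a chip (over 1 N) (contact force between the fingers and chip0 above 1 N or contact force between the fingers and chip1 above 1 N or contact force between the fingers and chip2 above 1 N or contact force between the fingers and chip3 above 1 N).
It fails at once if the block is pressed on the mitre box with more than 40 N (contact force between scraper and mitre_box above 40 N).
It fails at once if the robot presses on the mitre box with more than 40 N (contact force between the arm and mitre_box above 40 N).
It fails at once if a bystander is moved by more than 20 mm (distance of any of helmet, jar_red, jar_blue, glue, knife, nippers from where it was at the start of the episode above 0.02 m).
It also fails if it takes over 72 s, if anything falls off the work surface, if the arm or the gripper's body presses on something with over 40 N, if the wrist force passes 120 N, or if a joint passes its speed limit or range.

## Working session

There is one attempt and no reset: what is moved stays moved. The work goes in short steps, Python scripts to look and compute and a tool call to move; the robot and the scene stay as the last step left them, time stands still between calls to the robot, and variables do not carry over. Pictures are saved under pics/ and viewed, at most 10 in all, crops included, and the job is handed in when it is done.

Besides the shell and the picture viewer there is one more tool, called in YAML: its name, and indented under it one key for each argument. carry_out: Moves the arm, as the interface text tells. Its arguments: {"type":"object","properties":{"deltas":{"type":"array","items":{"type":"object","properties":{"hand":{"type":"number"},"dp":{"type":"array","items":{"type":"number","minimum":-1,"maximum":1}},"spin":{"type":"number","minimum":-1,"maximum":1}}}},"force":{"type":"number"}},"required":["deltas"]}

```bash
mkdir -p pics; python3 - <<'E'
from bench import *
import cv2,numpy as np
s=read_state();print({k:np.round(v,3).tolist() for k,v in s.items()})
for n in("top","scene"):
    cv2.imwrite(f"pics/{n}0.png",camera(n)[:,:,::-1]);c=get_calibration(n);print(n,{k:np.round(v,4).tolist() for k,v in c.items()})
print(get_calibration("wrist"))
E
```

```text
{'time': 0.0, 'joint_positions': [-1.284, 0.333, -0.065, 1.461, 0.022, 1.35, -0.088], 'joint_vel': [-0.002, 0.002, 0.001, -0.001, 0.001, -0.001, -0.001], 'joint_torque': [0.0, -62.324, 0.025, -38.991, -0.061, 0.04, 0.0], 'ee_pos': [0.19, 0.595, 0.222], 'eef_rot': [0.154, 0.988, -0.001, -0.0], 'ft_force': [0.191, 0.403, 1.328], 'torque': [0.011, 0.013, -0.041], 'grip_force': 0.0, 'width': 0.087}
top {'fx': 431.2659, 'fy': 431.2659, 'cx': 285.2877, 'cy': 213.3483, 'R': [[-0.0999, -0.995, -0.0062], [-0.9732, 0.099, -0.2078], [0.2074, -0.0147, -0.9782]], 't': [0.0567, 0.5635, 1.1721]}
scene {'fx': 504.1516, 'fy': 504.1516, 'cx': 273.4057, 'cy': 210.6138, 'R': [[-0.4758, 0.8796, -0.0011], [0.6717, 0.3626, -0.646], [-0.5678, -0.3081, -0.7633]], 't': [0.2535, -0.3454, 1.5187]}
{'fx': 376.2160610632059, 'fy': 376.2160610632059, 'cx': 276.7093883180795, 'cy': 214.00715312374723, 'mount': array([[ 4.86125548e-05, -9.54628090e-01, -2.97800617e-01,
         8.27233415e-02],
       [ 9.99999684e-01,  2.82527159e-04, -7.42429029e-04,
         6.03881200e-04],
       [ 7.92880368e-04, -2.97800487e-01,  9.54627802e-01,
        -1.61659160e-01],
       [ 0.00000000e+00,  0.00000000e+00,  0.00000000e+00,
         1.00000000e+00]])}
```

View pics/top0.png

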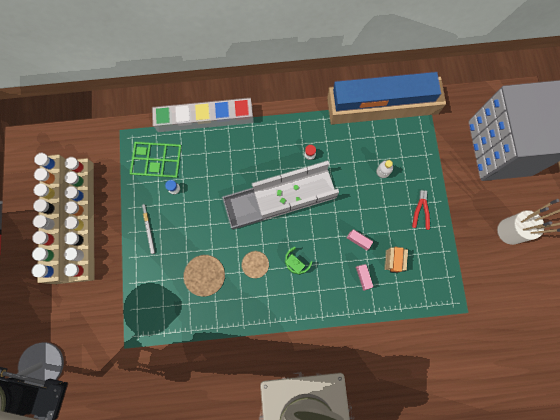

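View pics/scene0.png

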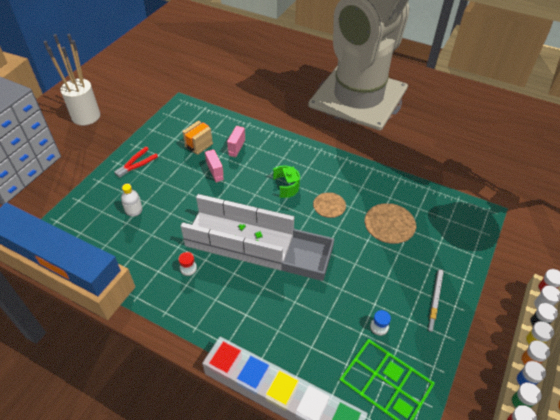

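Candidates for the scraper in the top view: orange block in the wooden rack (397,260), and pink blocks at (360,240) and (365,277), which are the wrong colour. I choose (397,260). The pads are large (204,276) and small (255,264); I choose the large one. Next is a close crop.

```bash
cat > h.py <<'E'
from bench import *
import cv2,numpy as np
def ray(n,uv,z,c=None):
    c=c or get_calibration(n);R=np.array(c["R"]);t=np.array(c["t"])
    uv=np.atleast_2d(uv).astype(float)
    d=np.c_[(uv[:,0]-c["cx"])/c["fx"],(uv[:,1]-c["cy"])/c["fy"],np.ones(len(uv))]@R
    o=-R.T@t
    return o+d*((z-o[2])/d[:,2])[:,None]
def proj(n,X,c=None):
    c=c or get_calibration(n);p=np.atleast_2d(X)@np.array(c["R"]).T+np.array(c["t"])
    return np.c_[c["fx"]*p[:,0]/p[:,2]+c["cx"],c["fy"]*p[:,1]/p[:,2]+c["cy"]]
def wristcal():
    from scipy.spatial.transform import Rotation as Ro
    s=read_state();c=dict(get_calibration("wrist"));T=np.eye(4);T[:3,:3]=Ro.from_quat(s["eef_rot"]).as_matrix();T[:3,3]=s["ee_pos"]
    M=np.linalg.inv(T@np.array(c["mount"]));c["R"]=M[:3,:3];c["t"]=M[:3,3];return c
E
python3 - <<'E'
from h import *
im=cv2.imread("pics/top0.png");sc=cv2.imread("pics/scene0.png")
def crop(i,x,y,w,h,k):return cv2.resize(i[y:y+h,x:x+w],None,fx=k,fy=k,interpolation=cv2.INTER_CUBIC)
a=crop(im,375,238,48,48,6);b=crop(sc,176,112,48,48,6) 
m=np.zeros((600,800,3),np.uint8);m[:288,:288]=a;m[:288,300:588]=b
c=crop(im,215,155,130,75,4);m[300:600,:520]=c
cv2.imwrite("pics/crop1.png",m)
hsv=cv2.cvtColor(im,cv2.COLOR_BGR2HSV)
for nm,p,z in(("rack",(397,260),.05),("pad",(204,276),.004),("small",(255,264),.004),("tray",(243,207),.003),("end",(338,180),.074)):print(nm,ray("top",p,z).round(3))
m=cv2.inRange(hsv[:,:,0],5,20)&cv2.inRange(hsv[:,:,1],60,255);m[:,:175]=0;m[:,232:]=0;m[:250]=0;m[305:]=0
cs=max(cv2.findContours(m,0,1)[0],key=cv2.contourArea);q=ray("top",cs[:,0],.004)[:,:2].astype(np.float32);print("pad",cv2.minEnclosingCircle(q))
g=cv2.inRange(hsv[:,:,0],45,75)&cv2.inRange(hsv[:,:,1],120,255)&cv2.inRange(hsv[:,:,2],120,255);g[:,:265]=0;g[:,310:]=0;g[:180]=0;g[214:]=0
n,l,st,ce=cv2.connectedComponentsWithStats(g);print(st[1:,4],ray("top",ce[1:],.025).round(3))
E
```

```text
rack [[ 0.403 -0.299  0.05 ]]
pad [[0.417 0.252 0.004]]
small [[0.437 0.102 0.004]]
tray [[0.611 0.123 0.003]]
end [[ 0.645 -0.16   0.074]]
pad ((0.4198516309261322, 0.2524740695953369), 0.059535201638936996)
[15 16  9 19] [[ 0.651 -0.039  0.025]
 [ 0.64   0.012  0.025]
 [ 0.616 -0.04   0.025]
 [ 0.615  0.004  0.025]]
```

View pics/crop1.png

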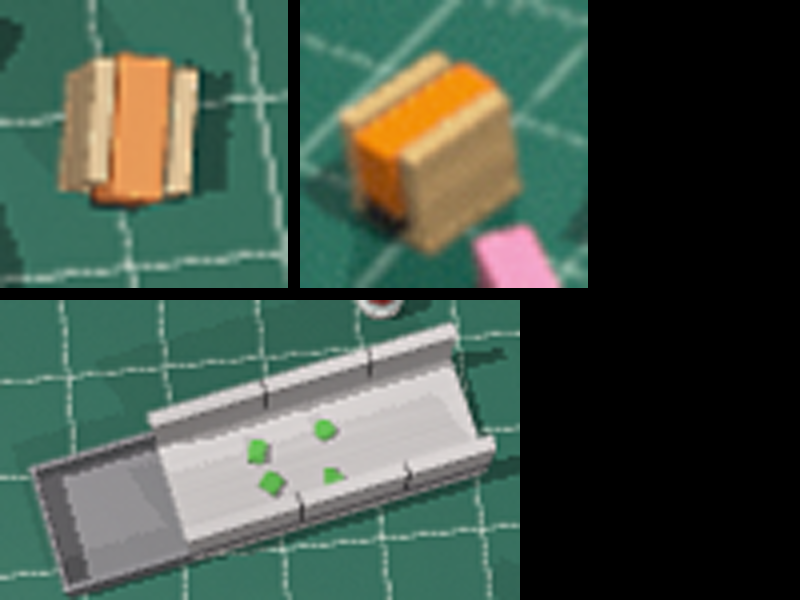

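The crop shows the orange block with its black foot between the wooden cheeks, so the choice is right. The box tray is on the left. Next I move to wrist views for precise poses.

```bash
cat >> h.py <<'E'
def go(p,yaw=None):
    """print dp (share of .25) and spin for TCP world target p and tool-y heading yaw(deg)"""
    from scipy.spatial.transform import Rotation as Ro
    s=read_state();R=Ro.from_quat(s["eef_rot"]).as_matrix()
    dp=R.T@(np.array(p)-s["ee_pos"])/.25
    y0=np.degrees(np.arctan2(R[1,1],R[0,1]));sp=0
    if yaw is not None: sp=-(((yaw-y0)+180)%360-180)/180
    print("dp",dp.round(4).tolist(),"spin",round(sp,4),"yaw now",round(y0,2),"tilt",R[:,2].round(4).tolist(),"dist mm",round(float(np.linalg.norm(dp)*250)),"j7",s["joint_positions"][6].round(2),s["time"].round(2))
E
python3 - <<'E'
from h import *
go([.5,.06,.25])
n="top"
B=ray(n,[(254.5,192),(262,215)],.02);W=ray(n,[(328.75,161.25),(338.5,190),(252.5,183.75)],.074);T=ray(n,[(222.5,197.5),(232,228)],.03)
print(B.round(3),W.round(3),T.round(3))
R=ray(n,[(375+115/6,238+55/6),(375+170/6,238+58/6),(375+165/6,238+197/6)],.053);print(R.round(3))
E
```

```text
Traceback (most recent call last):
  File "h.py", line 23, in go
    print("dp",dp.round(4).tolist(),"spin",round(sp,4),"yaw now",round(y0,2),"tilt",R[:,2].round(4).tolist(),"dist mm",round(float(np.linalg.norm(dp)*250)),"j7",s["joint_positions"][6].round(2),s["time"].round(2))
                                                                                                                                                                                                  ^^^^^^^^^^^^^^^
AttributeError: 'float' object has no attribute 'round'
```

```bash
sed -i 's/s\["joint_positions"\]\[6\].round(2),s\["time"\].round(2)/np.round(s["joint_positions"],2).tolist(),"t",round(s["time"],2)/' h.py
python3 - <<'E'
from h import *
go([.5,.06,.25])
n="top"
B=ray(n,[(254.5,192),(262,215)],.02);W=ray(n,[(328.75,161.25),(338.5,190),(252.5,183.75)],.074);T=ray(n,[(222.5,197.5),(232,228)],.03)
print(B.round(3),W.round(3),T.round(3))
R=ray(n,[(375+115/6,238+55/6),(375+170/6,238+58/6),(375+165/6,238+197/6)],.053);print(R.round(3))
E
```

```text
dp [-1.8315, -1.6605, -0.1104] spin 0 yaw now 72.25 tilt [-0.0003, -0.0012, -1.0] dist mm 619 j7 [-1.28, 0.33, -0.06, 1.46, 0.02, 1.35, -0.09] t 0.1
[[0.649 0.084 0.02 ]
 [0.577 0.068 0.02 ]] [[ 0.704 -0.14   0.074]
 [ 0.616 -0.158  0.074]
 [ 0.659  0.085  0.074]] [[0.639 0.179 0.03 ]
 [0.545 0.158 0.03 ]]
[[ 0.44  -0.296  0.053]
 [ 0.436 -0.321  0.053]
 [ 0.372 -0.309  0.053]]
```

carry_out:
  deltas:
    - {"hand": 87,"dp": [-0.92,-0.83,-0.1],"spin": 0}
    - {"hand": 87,"dp": [-0.92,-0.83,-0.1],"spin": 0}
    - {"hand": 87,"dp": [-0.92,-0.83,-0.1],"spin": 0}
    - {"hand": 87,"dp": [-0.92,-0.83,-0.1],"spin": 0}
    - {"hand": 87,"dp": [-0.92,-0.83,-0.1],"spin": 0}
    - {"hand": 87,"dp": [-0.92,-0.83,-0.1],"spin": 0}
    - {"hand": 87,"dp": [-0.92,-0.83,-0.1],"spin": 0}
    - {"hand": 87,"dp": [-0.92,-0.83,-0.1],"spin": 0}

```text
time: 0.9
ee_pos: [0.3474, 0.3261, 0.2478]
eef_rot: [0.156, 0.988, 0.0, 0.0]
ft_force: [-0.7, 0.3, 1.2]
width: 0.087
grip_force: 0.0
```

carry_out:
  deltas:
    - {"hand": 87,"dp": [-0.91,-0.83,0],"spin": 0}
    - {"hand": 87,"dp": [-0.91,-0.83,0],"spin": 0}
    - {"hand": 87,"dp": [-0.91,-0.83,0],"spin": 0}
    - {"hand": 87,"dp": [-0.91,-0.83,0],"spin": 0}
    - {"hand": 87,"dp": [-0.91,-0.83,0],"spin": 0}
    - {"hand": 87,"dp": [-0.91,-0.83,0],"spin": 0}
    - {"hand": 87,"dp": [-0.91,-0.83,0],"spin": 0}
    - {"hand": 87,"dp": [-0.91,-0.83,0],"spin": 0}
    - {"hand": 87,"dp": [-0.91,-0.83,0],"spin": 0}
    - {"hand": 87,"dp": [-0.91,-0.83,0],"spin": 0}

```text
time: 1.9
ee_pos: [0.4992, 0.063, 0.2473]
eef_rot: [0.153, 0.988, 0.0, -0.0]
ft_force: [-0.1, -0.1, -0.2]
width: 0.0868
grip_force: 0.0
```

```bash
python3 - <<'E'
from h import *
import pickle
c=wristcal();im=camera("wrist")[:,:,::-1].copy();cv2.imwrite("pics/w1.png",im);pickle.dump(c,open("w1.pkl","wb"))
go([.45,-.22,.22],-10)
cv2.imwrite("pics/w1b.png",cv2.resize(im,(784,588),interpolation=cv2.INTER_CUBIC))
E
```

```text
dp [-0.1534, -1.1372, 0.1092] spin 0.458 yaw now 72.44 tilt [-0.0004, 0.0003, -1.0] dist mm 288 j7 [-0.66, 0.04, 0.46, 1.76, -0.02, 1.35, 1.07] t 1.95
```

View pics/w1b.png

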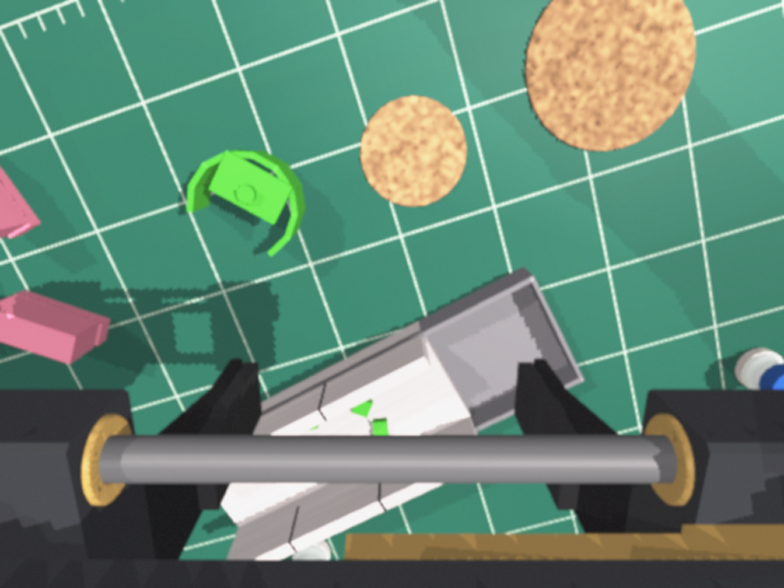

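Wrist view: helmet, both pads and the box with its tray are visible, but the channel is partly hidden by the hand. Only the robot side of the hand is clear. Next I look at the rack from a TCP to its right.

```bash
python3 - <<'E'
from h import *
go([.40,-.37,.2],-10)
E
```

```text
dp [-0.1438, -1.7696, 0.1891] spin 0.458 yaw now 72.44 tilt [-0.0004, 0.0003, -1.0] dist mm 446 j7 [-0.66, 0.04, 0.46, 1.76, -0.02, 1.35, 1.07] t 1.95
```

carry_out:
  deltas:
    - {"hand": 87,"dp": [0.03,-0.9,0.1],"spin": 0}
    - {"hand": 87,"dp": [0.03,-0.9,0.1],"spin": 0}
    - {"hand": 87,"dp": [0.03,-0.9,0.1],"spin": 0}
    - {"hand": 87,"dp": [0.03,-0.9,0.1],"spin": 0}
    - {"hand": 87,"dp": [0.03,-0.9,0.1],"spin": 0}
    - {"hand": 87,"dp": [0.03,-0.9,0.1],"spin": 0}

```text
time: 2.55
ee_pos: [0.4226, -0.154, 0.2225]
eef_rot: [0.156, 0.988, 0.0, 0.0]
ft_force: [1.2, 0.8, -0.3]
width: 0.0867
grip_force: 0.0
```

carry_out:
  deltas:
    - {"hand": 87,"dp": [-0.17,-0.87,0.09],"spin": 0.458}
    - {"hand": 87,"dp": [-0.17,-0.87,0.09],"spin": 0.458}
    - {"hand": 87,"dp": [-0.17,-0.87,0.09],"spin": 0.458}
    - {"hand": 87,"dp": [-0.17,-0.87,0.09],"spin": 0.458}
    - {"hand": 87,"dp": [-0.17,-0.87,0.09],"spin": 0.458}
    - {"hand": 87,"dp": [-0.17,-0.87,0.09],"spin": 0.458}
    - {"hand": 87,"dp": [-0.17,-0.87,0.09],"spin": 0.458}
    - {"hand": 87,"dp": [-0.17,-0.87,0.09],"spin": 0.458}
    - {"hand": 87,"dp": [-0.17,-0.87,0.09],"spin": 0.458}
    - {"hand": 87,"dp": [-0.17,-0.87,0.09],"spin": 0.458}
    - {"hand": 87,"dp": [-0.17,-0.87,0.09],"spin": 0.458}
    - {"hand": 87,"dp": [-0.17,-0.87,0.09],"spin": 0.458}

```text
time: 3.75
ee_pos: [0.3992, -0.3704, 0.1998]
eef_rot: [0.766, 0.643, 0.0, -0.0]
ft_force: [0.9, 0.1, 0.4]
width: 0.0871
grip_force: 0.0
```

```bash
python3 - <<'E'
from h import *
import pickle
c=wristcal();im=camera("wrist")[:,:,::-1].copy();cv2.imwrite("pics/w2.png",im);pickle.dump(c,open("w2.pkl","wb"))
p=proj("wrist",[[.405,-.305,.053]],c)[0];print(p)
go([.405,-.305,.2],-10)
hsv=cv2.cvtColor(im,cv2.COLOR_BGR2HSV)
print(hsv[int(p[1]),int(p[0])])
x,y=max(0,int(p[0])-70),max(0,int(p[1])-52);print(x,y)
cv2.imwrite("pics/w2b.png",cv2.resize(im[y:y+105,x:x+140],None,fx=5.6,fy=5.6,interpolation=cv2.INTER_CUBIC))
E
```

```text
[270.36578322 119.35135995]
dp [0.263, -0.0215, -0.0004] spin 0.0003 yaw now -9.95 tilt [0.0, 0.0005, -1.0] dist mm 66 j7 [-0.26, 0.27, 1.09, 1.75, -0.25, 1.27, 0.72] t 3.8
[ 23 157 247]
200 67
```

View pics/w2b.png

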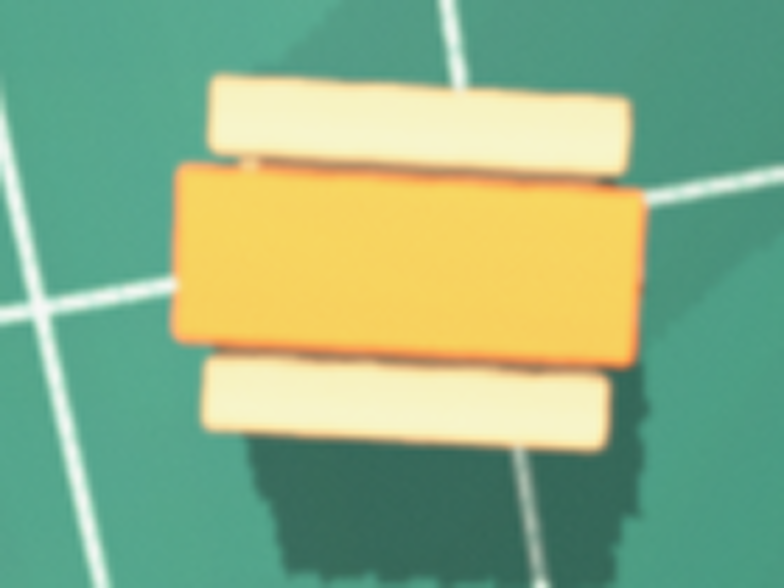

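The view shows the block's top face with corners at crop pixels (178,163), (647,187), (636,367), (172,342).

```bash
python3 - <<'E'
from h import *
import pickle
c=pickle.load(open("w2.pkl","rb"))
q=np.array([(178,163),(647,187),(636,367),(172,342)])/5.6+[200,67]
X=ray("",q,.053,c)[:,:2];m=X.mean(0);d=X[1]+X[2]-X[0]-X[3];e=X[2]+X[1]*-1+X[3]-X[0]
yaw=np.degrees(np.arctan2(d[1],d[0]));print(m.round(4),np.linalg.norm(d)/2,np.linalg.norm(e)/2,yaw)
go([*m,.1],yaw if abs(yaw)<90 else yaw-180)
go([*m,.025],yaw if abs(yaw)<90 else yaw-180)
E
```

```text
[ 0.4077 -0.3017] 0.06617163278516097 0.024641270473274145 -12.816128910354958
dp [0.2778, -0.0131, 0.3996] spin 0.0159 yaw now -9.95 tilt [0.0, 0.0005, -1.0] dist mm 122 j7 [-0.26, 0.27, 1.09, 1.75, -0.25, 1.27, 0.72] t 3.8
dp [0.2777, -0.0131, 0.6996] spin 0.0159 yaw now -9.95 tilt [0.0, 0.0005, -1.0] dist mm 188 j7 [-0.26, 0.27, 1.09, 1.75, -0.25, 1.27, 0.72] t 3.8
```

carry_out:
  deltas:
    - {"hand": 87,"dp": [0.278,-0.013,0.3],"spin": 0.016}
    - {"hand": 87,"dp": [0.278,-0.013,0.3],"spin": 0.016}
    - {"hand": 87,"dp": [0.278,-0.013,0.4],"spin": 0.016}
    - {"hand": 87,"dp": [0.278,-0.013,0.5],"spin": 0.016}
    - {"hand": 87,"dp": [0.278,-0.013,0.6],"spin": 0.016}
    - {"hand": 87,"dp": [0.278,-0.013,0.7],"spin": 0.016}
    - {"hand": 87,"dp": [0.278,-0.013,0.7],"spin": 0.016}
    - {"hand": 87,"dp": [0.278,-0.013,0.7],"spin": 0.016}

```text
time: 4.6
ee_pos: [0.4072, -0.3027, 0.0255]
eef_rot: [0.783, 0.622, -0.0, -0.0]
ft_force: [0.3, -0.7, 0.7]
width: 0.0872
grip_force: 0.0
```

carry_out:
  deltas:
    - {"hand": 60,"dp": [0,0,0],"spin": 0}
    - {"hand": 60,"dp": [0,0,0],"spin": 0}
    - {"hand": 60,"dp": [0,0,0],"spin": 0}
    - {"hand": 60,"dp": [0,0,0],"spin": 0}
    - {"hand": 60,"dp": [0,0,0],"spin": 0}
    - {"hand": 60,"dp": [0,0,0],"spin": 0}
  force: 20

```text
time: 5.2
ee_pos: [0.4077, -0.3026, 0.0252]
eef_rot: [0.783, 0.622, 0.0, 0.0]
ft_force: [1.5, 0.9, 1.4]
width: 0.0659
grip_force: 20.0
```

carry_out:
  deltas:
    - {"hand": 60,"dp": [0,0,-0.1],"spin": 0}
    - {"hand": 60,"dp": [0,0,-0.25],"spin": 0}
    - {"hand": 60,"dp": [0,0,-0.4],"spin": 0}
    - {"hand": 60,"dp": [0,0,-0.5],"spin": 0}
    - {"hand": 60,"dp": [0,0,-0.5],"spin": 0}

```text
time: 5.7
ee_pos: [0.4085, -0.3035, 0.1526]
eef_rot: [0.783, 0.622, 0.001, 0.002]
ft_force: [0.0, -0.0, -2.0]
width: 0.0656
grip_force: 20.0
```

```bash
python3 - <<'E'
from h import *
go([.48,-.05,.15],-12.8);go([.42,.2525,.15],-12.8);go([.42,.2525,.026],-12.8);print(read_state()["width"],read_state()["grip_force"],read_state()["ft_force"])
E
```

```text
dp [1.0525, 0.0491, 0.011] spin -0.0015 yaw now -13.08 tilt [0.0044, -0.0008, -1.0] dist mm 263 j7 [-0.45, 0.21, 1.12, 1.9, -0.21, 1.15, 0.52] t 5.7
dp [2.1768, -0.4585, 0.009] spin -0.0015 yaw now -13.08 tilt [0.0044, -0.0008, -1.0] dist mm 556 j7 [-0.45, 0.21, 1.12, 1.9, -0.21, 1.15, 0.52] t 5.7
dp [2.1767, -0.4607, 0.505] spin -0.0015 yaw now -13.08 tilt [0.0044, -0.0008, -1.0] dist mm 570 j7 [-0.45, 0.21, 1.12, 1.9, -0.21, 1.15, 0.52] t 5.7
0.06563808829243425 19.999002122785896 [ 0.00555055 -0.01959304 -1.97578169]
```

carry_out:
  deltas:
    - {"hand": 60,"dp": [0.2,0.01,0],"spin": 0}
    - {"hand": 60,"dp": [0.4,0.02,0],"spin": 0}
    - {"hand": 60,"dp": [0.6,0.03,0],"spin": 0}
    - {"hand": 60,"dp": [0.8,0.04,0],"spin": 0}
    - {"hand": 60,"dp": [1.0,0.05,0],"spin": 0}

```text
time: 6.2
ee_pos: [0.4754, -0.0598, 0.1492]
eef_rot: [0.783, 0.622, 0.0, -0.001]
ft_force: [1.4, 0.2, -2.0]
width: 0.0661
grip_force: 20.0
```

carry_out:
  deltas:
    - {"hand": 60,"dp": [0.2,-0.08,0],"spin": 0}
    - {"hand": 60,"dp": [0.4,-0.17,0],"spin": 0}
    - {"hand": 60,"dp": [0.6,-0.26,0],"spin": 0}
    - {"hand": 60,"dp": [0.8,-0.34,0],"spin": 0}
    - {"hand": 60,"dp": [1.0,-0.43,0],"spin": 0}
    - {"hand": 60,"dp": [1.0,-0.43,0],"spin": 0}
    - {"hand": 60,"dp": [1.0,-0.43,0],"spin": 0}

```text
time: 6.9
ee_pos: [0.4258, 0.2089, 0.1486]
eef_rot: [0.781, 0.624, -0.001, -0.0]
ft_force: [-0.1, -0.7, -1.1]
width: 0.0658
grip_force: 20.0
```

```bash
python3 - <<'E'
from h import *
go([.42,.2525,.15],-12.8);go([.42,.2525,.026],-12.8);print(read_state()["width"],read_state()["grip_force"],read_state()["ft_force"])
E
```

```text
dp [0.1651, -0.0609, -0.0058] spin 0.0005 yaw now -12.72 tilt [-0.0017, -0.0013, -1.0] dist mm 44 j7 [-1.24, 0.04, 0.71, 1.97, -0.03, 1.14, -0.73] t 6.9
dp [0.1659, -0.0602, 0.4902] spin 0.0005 yaw now -12.72 tilt [-0.0017, -0.0013, -1.0] dist mm 130 j7 [-1.24, 0.04, 0.71, 1.97, -0.03, 1.14, -0.73] t 6.9
0.06583222677715277 19.9990834412165 [-0.13488332 -0.67350531 -1.07769947]
```

carry_out:
  deltas:
    - {"hand": 60,"dp": [0.165,-0.06,0],"spin": 0}
    - {"hand": 60,"dp": [0.165,-0.06,0.1],"spin": 0}
    - {"hand": 60,"dp": [0.165,-0.06,0.25],"spin": 0}
    - {"hand": 60,"dp": [0.165,-0.06,0.4],"spin": 0}
    - {"hand": 60,"dp": [0.165,-0.06,0.46],"spin": 0}
    - {"hand": 60,"dp": [0.165,-0.06,0.48],"spin": 0}
    - {"hand": 60,"dp": [0.165,-0.06,0.48],"spin": 0}
    - {"hand": 60,"dp": [0.165,-0.06,0.48],"spin": 0}

```text
time: 7.7
ee_pos: [0.423, 0.2492, 0.0308]
eef_rot: [0.783, 0.622, 0.001, -0.0]
ft_force: [0.6, -0.2, -1.3]
width: 0.0661
grip_force: 20.0
```

```bash
python3 - <<'E'
from h import *
go([.42,.2525,.0237],-12.8);print(read_state()["ee_pos"],read_state()["ft_force"])
E
```

```text
dp [0.0102, -0.0149, 0.0283] spin -0.0017 yaw now -13.1 tilt [0.0008, 0.0007, -1.0] dist mm 8 j7 [-1.21, 0.29, 0.66, 2.04, -0.22, 0.88, -0.66] t 7.7
[0.42303929 0.24916895 0.03076402] [ 0.57992373 -0.2128998  -1.29967275]
```

carry_out:
  deltas:
    - {"hand": 60,"dp": [0,0,0.012],"spin": 0}
    - {"hand": 60,"dp": [0,0,0.02],"spin": 0}
    - {"hand": 60,"dp": [0,0,0.026],"spin": 0}
    - {"hand": 60,"dp": [0,0,0.028],"spin": 0}
    - {"hand": 60,"dp": [0,0,0.028],"spin": 0}

```text
time: 8.2
ee_pos: [0.4226, 0.2496, 0.0234]
eef_rot: [0.783, 0.622, 0.0, -0.0]
ft_force: [-1.1, 0.1, 3.4]
width: 0.066
grip_force: 20.0
```

Contact at about 4.6 N upward. I release, rise, and turn the hand by 90°.

carry_out:
  deltas:
    - {"hand": 87,"dp": [0,0,0],"spin": 0}
    - {"hand": 87,"dp": [0,0,0],"spin": 0}
    - {"hand": 87,"dp": [0,0,0],"spin": 0}
    - {"hand": 87,"dp": [0,0,0],"spin": 0}
    - {"hand": 87,"dp": [0,0,-0.1],"spin": 0}
    - {"hand": 87,"dp": [0,0,-0.3],"spin": 0}
    - {"hand": 87,"dp": [0,0,-0.5],"spin": 0}
    - {"hand": 87,"dp": [0,0,-0.6],"spin": 0}
    - {"hand": 87,"dp": [0,0,-0.7],"spin": 0}
    - {"hand": 87,"dp": [0,0,-0.7],"spin": 0}

```text
time: 9.2
ee_pos: [0.4238, 0.2502, 0.2012]
eef_rot: [0.783, 0.622, 0.003, -0.001]
ft_force: [-0.2, 0.3, 0.1]
width: 0.087
grip_force: 0.0
```

```bash
python3 - <<'E'
from h import *
go([.50,.265,.2],77)
E
```

```text
dp [0.1268, 0.2833, 0.006] spin -0.5005 yaw now -13.08 tilt [0.0034, 0.0043, -1.0] dist mm 78 j7 [-1.31, 0.03, 0.71, 1.87, -0.02, 1.25, -0.82] t 9.2
```

carry_out:
  deltas:
    - {"hand": 87,"dp": [0.127,0.283,0],"spin": -0.5}
    - {"hand": 87,"dp": [0.127,0.283,0],"spin": -0.5}
    - {"hand": 87,"dp": [0.127,0.283,0],"spin": -0.5}
    - {"hand": 87,"dp": [0.127,0.283,0],"spin": -0.5}
    - {"hand": 87,"dp": [0.127,0.283,0],"spin": -0.5}
    - {"hand": 87,"dp": [0.127,0.283,0],"spin": -0.5}
    - {"hand": 87,"dp": [0.127,0.283,0],"spin": -0.5}
    - {"hand": 87,"dp": [0.127,0.283,0],"spin": -0.5}
    - {"hand": 87,"dp": [0.127,0.283,0],"spin": -0.5}
    - {"hand": 87,"dp": [0.127,0.283,0],"spin": -0.5}
    - {"hand": 87,"dp": [0.127,0.283,0],"spin": -0.5}
    - {"hand": 87,"dp": [0.127,0.283,0],"spin": -0.5}
    - {"hand": 87,"dp": [0.127,0.283,0],"spin": -0.5}

```text
time: 10.5
ee_pos: [0.4984, 0.2639, 0.1975]
eef_rot: [0.116, 0.993, -0.0, -0.0]
ft_force: [0.3, -0.3, 1.0]
width: 0.0871
grip_force: 0.0
```

```bash
python3 - <<'E'
from h import *
import pickle
c=wristcal();im=camera("wrist")[:,:,::-1].copy();cv2.imwrite("pics/w3.png",im);pickle.dump(c,open("w3.pkl","wb"))
p=proj("wrist",[[.423,.25,.052]],c)[0];print(p,c["t"])
x,y=max(0,int(p[0])-105),max(0,int(p[1])-85);print(x,y)
cv2.imwrite("pics/w3b.png",cv2.resize(im[y:y+157,x:x+210],None,fx=3.8,fy=3.8,interpolation=cv2.INTER_CUBIC))
E
```

```text
[237.20197957 113.38866092] [-0.37155251 -0.43332892  0.24180962]
132 28
```

View pics/w3b.png

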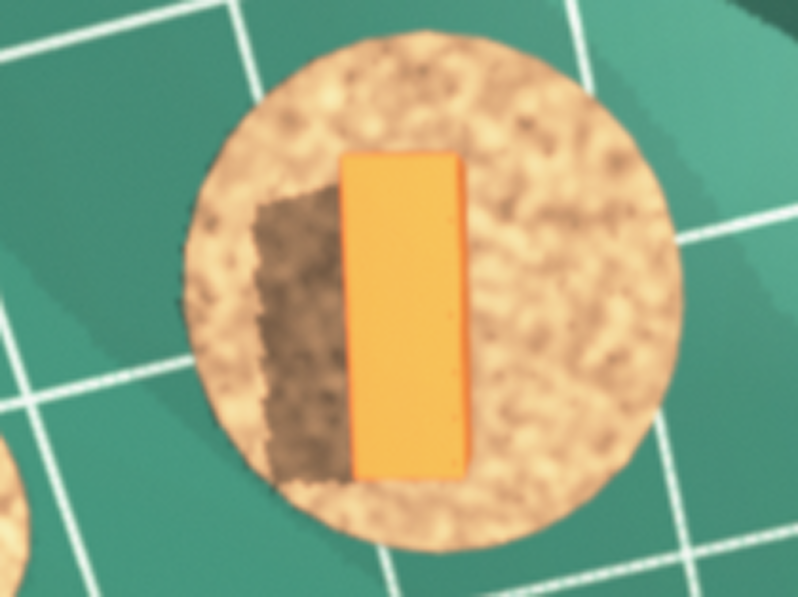

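The block stands upright on the pad: top corners at crop pixels (341,155), (460,153), (468,478), (353,480), pad centre about (433,291).

```bash
python3 - <<'E'
from h import *
import pickle
c=pickle.load(open("w3.pkl","rb"))
f=lambda q,z:ray("",np.array(q)/3.8+[132,28],z,c)[:,:2]
X=f([(341,155),(460,153),(468,478),(353,480)],.052);m=X.mean(0);d=X[2]+X[3]-X[0]-X[1]
yaw=np.degrees(np.arctan2(d[1],d[0]));print(m.round(4),np.linalg.norm(d)/2,yaw)
print("pad",f([(433,291),(184,291),(683,291),(433,32),(433,551)],.004).round(4))
go([*m,.1],yaw+90);go([*m,.024],yaw+90)
E
```

```text
[0.4228 0.2513] 0.06514390478340355 -13.166184690975168
pad [[0.4181 0.2545]
 [0.4045 0.1966]
 [0.4318 0.3125]
 [0.3635 0.2688]
 [0.4789 0.2386]]
dp [0.2829, -0.1186, 0.3906] spin -0.0005 yaw now 76.74 tilt [-0.0004, -0.0003, -1.0] dist mm 124 j7 [-1.05, 0.23, 0.57, 1.69, -0.13, 1.26, 0.88] t 10.55
dp [0.2828, -0.1185, 0.6946] spin -0.0005 yaw now 76.74 tilt [-0.0004, -0.0003, -1.0] dist mm 190 j7 [-1.05, 0.23, 0.57, 1.69, -0.13, 1.26, 0.88] t 10.55
```

carry_out:
  deltas:
    - {"hand": 87,"dp": [0.283,-0.118,0.2],"spin": 0}
    - {"hand": 87,"dp": [0.283,-0.118,0.3],"spin": 0}
    - {"hand": 87,"dp": [0.283,-0.118,0.4],"spin": 0}
    - {"hand": 87,"dp": [0.283,-0.118,0.5],"spin": 0}
    - {"hand": 87,"dp": [0.283,-0.118,0.6],"spin": 0}
    - {"hand": 87,"dp": [0.283,-0.118,0.69],"spin": 0}
    - {"hand": 87,"dp": [0.283,-0.118,0.69],"spin": 0}
    - {"hand": 87,"dp": [0.283,-0.118,0.69],"spin": 0}

```text
time: 11.35
ee_pos: [0.423, 0.2513, 0.0259]
eef_rot: [0.115, 0.993, -0.0, -0.0]
ft_force: [0.4, 1.1, 0.3]
width: 0.0868
grip_force: 0.0
```

carry_out:
  deltas:
    - {"hand": 20,"dp": [0,0,0],"spin": 0}
    - {"hand": 20,"dp": [0,0,0],"spin": 0}
    - {"hand": 20,"dp": [0,0,0],"spin": 0}
    - {"hand": 20,"dp": [0,0,0],"spin": 0}
    - {"hand": 20,"dp": [0,0,0],"spin": 0}
    - {"hand": 20,"dp": [0,0,0],"spin": 0}
    - {"hand": 20,"dp": [0,0,0],"spin": 0}
    - {"hand": 20,"dp": [0,0,0],"spin": 0}
  force: 30

```text
time: 12.15
ee_pos: [0.4229, 0.2514, 0.0255]
eef_rot: [0.114, 0.993, 0.0, -0.0]
ft_force: [0.5, 0.6, 0.2]
width: 0.0312
grip_force: 0.0
```

carry_out:
  deltas:
    - {"hand": 20,"dp": [0,0,0],"spin": 0}
    - {"hand": 20,"dp": [0,0,0],"spin": 0}
    - {"hand": 20,"dp": [0,0,0],"spin": 0}
    - {"hand": 20,"dp": [0,0,0],"spin": 0}

```text
time: 12.55
ee_pos: [0.4229, 0.2512, 0.0255]
eef_rot: [0.114, 0.993, -0.0, -0.0]
ft_force: [-0.7, -2.0, -0.0]
width: 0.024
grip_force: 29.8
```

carry_out:
  deltas:
    - {"hand": 20,"dp": [0,0,-0.1],"spin": 0}
    - {"hand": 20,"dp": [0,0,-0.3],"spin": 0}
    - {"hand": 20,"dp": [0,0,-0.5],"spin": 0}
    - {"hand": 20,"dp": [0,0,-0.7],"spin": 0}
    - {"hand": 20,"dp": [0,0,-0.7],"spin": 0}
    - {"hand": 20,"dp": [0,0,-0.7],"spin": 0}

```text
time: 13.15
ee_pos: [0.4232, 0.2519, 0.2012]
eef_rot: [0.114, 0.994, 0.001, 0.0]
ft_force: [-0.4, -0.5, -1.4]
width: 0.0239
grip_force: 29.7
```

```bash
python3 - <<'E'
from h import *
go([.55,.13,.2],102)
go([.74,.0,.22],102)
E
```

```text
dp [-0.6044, -0.3606, 0.0044] spin -0.1392 yaw now 76.95 tilt [0.0011, 0.0021, -1.0] dist mm 176 j7 [-1.16, 0.04, 0.55, 1.86, -0.02, 1.25, 0.74] t 13.15
dp [-1.4623, -0.6954, -0.0758] spin -0.1392 yaw now 76.95 tilt [0.0011, 0.0021, -1.0] dist mm 405 j7 [-1.16, 0.04, 0.55, 1.86, -0.02, 1.25, 0.74] t 13.15
```

carry_out:
  deltas:
    - {"hand": 20,"dp": [-0.16,-0.08,-0.04],"spin": -0.14}
    - {"hand": 20,"dp": [-0.32,-0.16,-0.08],"spin": -0.14}
    - {"hand": 20,"dp": [-0.48,-0.24,-0.08],"spin": -0.14}
    - {"hand": 20,"dp": [-0.64,-0.32,-0.08],"spin": -0.14}
    - {"hand": 20,"dp": [-0.8,-0.4,-0.08],"spin": -0.14}
    - {"hand": 20,"dp": [-0.8,-0.4,-0.08],"spin": -0.14}

```text
time: 13.75
ee_pos: [0.5973, 0.1022, 0.2178]
eef_rot: [-0.102, 0.995, -0.003, -0.001]
ft_force: [-1.1, 0.2, -1.2]
width: 0.0242
grip_force: 29.7
```

```bash
python3 - <<'E'
from h import *
go([.74,.0,.22],102)
E
```

```text
dp [-0.4758, -0.5162, -0.0078] spin -0.0017 yaw now 101.7 tilt [-0.0018, -0.0054, -1.0] dist mm 176 j7 [-0.8, 0.34, 0.7, 1.55, -0.22, 1.33, 1.7] t 13.75
```

carry_out:
  deltas:
    - {"hand": 20,"dp": [-0.12,-0.13,0],"spin": 0}
    - {"hand": 20,"dp": [-0.24,-0.26,0],"spin": 0}
    - {"hand": 20,"dp": [-0.36,-0.39,0],"spin": 0}
    - {"hand": 20,"dp": [-0.48,-0.52,0],"spin": 0}
    - {"hand": 20,"dp": [-0.48,-0.52,0],"spin": 0}
    - {"hand": 20,"dp": [-0.48,-0.52,0],"spin": 0}

```text
time: 14.35
ee_pos: [0.7393, 0.0057, 0.217]
eef_rot: [-0.104, 0.995, -0.0, -0.002]
ft_force: [0.7, 0.8, -0.9]
width: 0.0239
grip_force: 29.7
```

```bash
python3 - <<'E'
from h import *
import pickle
c=wristcal();im=camera("wrist")[:,:,::-1].copy();cv2.imwrite("pics/w4.png",im);pickle.dump(c,open("w4.pkl","wb"));print(read_state()["joint_positions"])
cv2.imwrite("pics/w4b.png",cv2.resize(im[:300],(800,429),interpolation=cv2.INTER_CUBIC))
E
```

```text
[-0.45375556  0.67206567  0.67949713  1.12391563 -0.40370213  1.47514904
  1.93404546]
```

View pics/w4b.png

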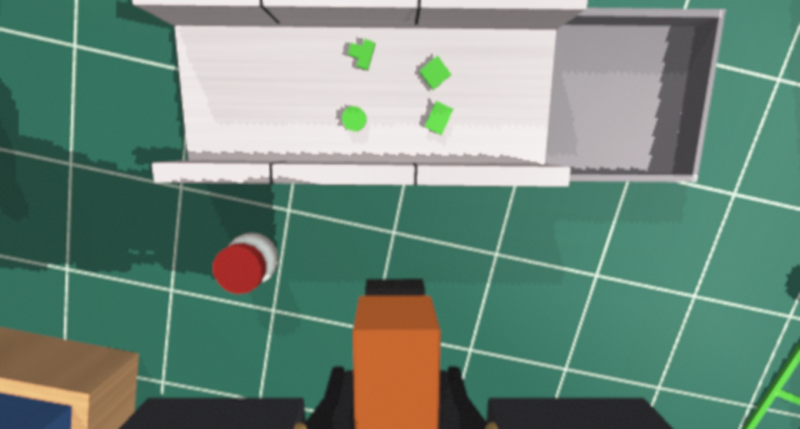

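The view shows the box clearly: floor edge (175,26)–(557,30), far wall top inner edge (152,163)–(568,167) and outer edge (154,183)–(570,187). The four chips lie between columns 340 and 455.

```bash
python3 - <<'E'
from h import *
import pickle
from scipy.optimize import least_squares
c=pickle.load(open("w4.pkl","rb"))
P=np.array([(-.115,.039,.02),(.115,.039,.02),(-.115,-.039,.074),(.115,-.039,.074),(-.115,-.049,.074),(.115,-.049,.074),(.115,-.039,.02),(.115,.039,.074)])
q=np.array([(175,26),(557,30),(152,163),(568,167),(154,183),(570,187),(545,163),(585,8)])/1.42857
def W(p,P):
    a=p[2];return np.c_[p[0]+P[:,0]*np.cos(a)-P[:,1]*np.sin(a),p[1]+P[:,0]*np.sin(a)+P[:,1]*np.cos(a),P[:,2]]
r=least_squares(lambda p:(proj("",W(p,P),c)-q).ravel(),[.63,-.03,1.8])
p=r.x;np.save("box.npy",p);print(p[:2],np.degrees(p[2]));print(r.fun.reshape(-1,2).round(1).tolist())
ch=ray("",np.array([(361,53),(434,72),(353,118),(438,118)])/1.42857,.025,c)
a=p[2];d=ch[:,:2]-p[:2];print((d@np.array([[np.cos(a),-np.sin(a)],[np.sin(a),np.cos(a)]])).round(3))
# held block centre offset check
for x in(-.075,.11):
  t=W(p,np.array([(x,0,0)]))[0];print(x,t[:2]);go([*t[:2],.15],np.degrees(a))
# top cam check
print(proj("top",W(p,P[[1,3,5,2,4]])).round(1))
E
```

```text
[ 0.63754947 -0.0342442 ] 101.51605094494661
[[-0.2, 0.2], [-0.8, -0.2], [-0.1, 0.4], [1.6, 0.2], [0.1, -0.5], [-1.1, -0.8], [-0.5, 0.2], [0.8, 0.5]]
[[-0.002  0.024]
 [ 0.042  0.014]
 [-0.008 -0.013]
 [ 0.045 -0.012]]
-0.075 [ 0.65252265 -0.10773436]
dp [0.4339, -0.3769, 0.2741] spin 0.0032 yaw now 102.1 tilt [-0.0031, 0.0001, -1.0] dist mm 159 j7 [-0.45, 0.67, 0.68, 1.12, -0.4, 1.48, 1.93] t 14.4
0.11 [0.6155888  0.07354137]
dp [0.4264, 0.363, 0.2746] spin 0.0032 yaw now 102.1 tilt [-0.0031, 0.0001, -1.0] dist mm 156 j7 [-0.45, 0.67, 0.68, 1.12, -0.4, 1.48, 1.93] t 14.4
[[261.1 215.2]
 [252.2 185.9]
 [251.2 182.7]
 [328.5 163. ]
 [327.4 159.8]]
```

carry_out:
  deltas:
    - {"hand": 20,"dp": [0.15,-0.12,0],"spin": 0.003}
    - {"hand": 20,"dp": [0.29,-0.25,0.05],"spin": 0.003}
    - {"hand": 20,"dp": [0.434,-0.377,0.15],"spin": 0.003}
    - {"hand": 20,"dp": [0.434,-0.377,0.27],"spin": 0.003}
    - {"hand": 20,"dp": [0.434,-0.377,0.37],"spin": 0.003}
    - {"hand": 20,"dp": [0.434,-0.377,0.37],"spin": 0.003}
    - {"hand": 20,"dp": [0.434,-0.377,0.37],"spin": 0.003}

```text
time: 15.1
ee_pos: [0.6534, -0.1064, 0.1287]
eef_rot: [-0.102, 0.995, 0.0, 0.0]
ft_force: [0.7, -0.5, -0.5]
width: 0.024
grip_force: 29.7
```

```bash
python3 - <<'E'
from h import *
p=np.load("box.npy");a=p[2]
go([p[0]-.075*np.cos(a),p[1]-.075*np.sin(a),.047],np.degrees(a));print(read_state()["ee_pos"])
E
```

```text
dp [0.0048, -0.0049, 0.3268] spin 0.001 yaw now 101.7 tilt [0.0001, 0.001, -1.0] dist mm 82 j7 [-0.41, 0.55, 0.7, 1.5, -0.37, 1.22, 2.13] t 15.1
[ 0.65343946 -0.1063754   0.12871008]
```

carry_out:
  deltas:
    - {"hand": 20,"dp": [0.005,-0.005,0.1],"spin": 0}
    - {"hand": 20,"dp": [0.005,-0.005,0.2],"spin": 0}
    - {"hand": 20,"dp": [0.005,-0.005,0.28],"spin": 0}
    - {"hand": 20,"dp": [0.005,-0.005,0.325],"spin": 0}
    - {"hand": 20,"dp": [0.005,-0.005,0.325],"spin": 0}
    - {"hand": 20,"dp": [0.005,-0.005,0.325],"spin": 0}

```text
time: 15.7
ee_pos: [0.6534, -0.1094, 0.0483]
eef_rot: [-0.101, 0.995, -0.0, 0.001]
ft_force: [-0.2, -0.3, -1.4]
width: 0.0238
grip_force: 29.7
```

```bash
python3 - <<'E'
from h import *
p=np.load("box.npy");a=p[2]
go([p[0]-.075*np.cos(a),p[1]-.075*np.sin(a),.0405],np.degrees(a));print(read_state()["ee_pos"],read_state()["ft_force"],read_state()["torque"])
E
```

```text
dp [0.0022, 0.0074, 0.0312] spin 0.0005 yaw now 101.61 tilt [0.0018, -0.0001, -1.0] dist mm 8 j7 [-0.38, 0.64, 0.66, 1.57, -0.42, 1.09, 2.16] t 15.7
[ 0.65342144 -0.1094271   0.04830482] [-0.17524317 -0.30671556 -1.35027494] [ 0.03328996 -0.00604484  0.02505354]
```

Inside the walls with no wall contact. I lower slowly.

carry_out:
  deltas:
    - {"hand": 20,"dp": [0.002,0,0.012],"spin": 0}
    - {"hand": 20,"dp": [0.002,0,0.022],"spin": 0}
    - {"hand": 20,"dp": [0.002,0,0.028],"spin": 0}
    - {"hand": 20,"dp": [0.002,0,0.032],"spin": 0}
    - {"hand": 20,"dp": [0.002,0,0.032],"spin": 0}
    - {"hand": 20,"dp": [0.002,0,0.032],"spin": 0}

```text
time: 16.3
ee_pos: [0.6527, -0.1098, 0.0398]
eef_rot: [-0.101, 0.995, -0.0, 0.001]
ft_force: [-0.1, 0.7, 6.3]
width: 0.0238
grip_force: 29.7
```

```bash
python3 - <<'E'
from h import *
p=np.load("box.npy");a=p[2]
for x in (.05,.109): go([p[0]+x*np.cos(a),p[1]+x*np.sin(a),.0402],np.degrees(a))
print(read_state()["ft_force"])
E
```

```text
dp [-0.0017, 0.5081, -0.0017] spin 0.0004 yaw now 101.59 tilt [0.0014, 0.0001, -1.0] dist mm 127 j7 [-0.37, 0.64, 0.66, 1.57, -0.43, 1.07, 2.17] t 16.3
dp [-0.0019, 0.7441, -0.0017] spin 0.0004 yaw now 101.59 tilt [0.0014, 0.0001, -1.0] dist mm 186 j7 [-0.37, 0.64, 0.66, 1.57, -0.43, 1.07, 2.17] t 16.3
[-0.08666732  0.70446917  6.31829637]
```

carry_out:
  deltas:
    - {"hand": 20,"dp": [0,0.02,-0.002],"spin": 0}
    - {"hand": 20,"dp": [0,0.05,-0.002],"spin": 0}
    - {"hand": 20,"dp": [0,0.08,-0.002],"spin": 0}
    - {"hand": 20,"dp": [0,0.11,-0.002],"spin": 0}
    - {"hand": 20,"dp": [0,0.14,-0.002],"spin": 0}
    - {"hand": 20,"dp": [0,0.17,-0.002],"spin": 0}
    - {"hand": 20,"dp": [0,0.2,-0.002],"spin": 0}
    - {"hand": 20,"dp": [0,0.23,-0.002],"spin": 0}
    - {"hand": 20,"dp": [0,0.26,-0.002],"spin": 0}
    - {"hand": 20,"dp": [0,0.29,-0.002],"spin": 0}

```text
time: 17.3
ee_pos: [0.638, -0.0392, 0.04]
eef_rot: [-0.101, 0.995, -0.001, 0.001]
ft_force: [1.3, -5.0, 5.9]
width: 0.0237
grip_force: 29.8
```

```bash
python3 - <<'E'
from h import *
p=np.load("box.npy");a=p[2]
for x in (.05,.109): go([p[0]+x*np.cos(a),p[1]+x*np.sin(a),.0402],np.degrees(a))
print(read_state()["ft_force"])
E
```

```text
dp [-0.0025, 0.2197, -0.0011] spin 0.0002 yaw now 101.56 tilt [0.0016, -0.0012, -1.0] dist mm 55 j7 [-0.5, 0.6, 0.66, 1.64, -0.41, 1.04, 2.05] t 17.3
dp [-0.0027, 0.4557, -0.0014] spin 0.0002 yaw now 101.56 tilt [0.0016, -0.0012, -1.0] dist mm 114 j7 [-0.5, 0.6, 0.66, 1.64, -0.41, 1.04, 2.05] t 17.3
[ 1.28887088 -4.99708641  5.87896476]
```

carry_out:
  deltas:
    - {"hand": 20,"dp": [-0.001,0.03,0],"spin": 0}
    - {"hand": 20,"dp": [-0.001,0.06,0],"spin": 0}
    - {"hand": 20,"dp": [-0.001,0.09,0],"spin": 0}
    - {"hand": 20,"dp": [-0.001,0.12,0],"spin": 0}
    - {"hand": 20,"dp": [-0.002,0.15,0],"spin": 0}
    - {"hand": 20,"dp": [-0.002,0.18,0],"spin": 0}
    - {"hand": 20,"dp": [-0.002,0.21,0],"spin": 0}
    - {"hand": 20,"dp": [-0.002,0.24,0],"spin": 0}
    - {"hand": 20,"dp": [-0.002,0.27,0],"spin": 0}
    - {"hand": 20,"dp": [-0.002,0.3,0],"spin": 0}
    - {"hand": 20,"dp": [-0.003,0.33,0],"spin": 0}
    - {"hand": 20,"dp": [-0.003,0.36,0],"spin": 0}
    - {"hand": 20,"dp": [-0.003,0.38,0],"spin": 0}
    - {"hand": 20,"dp": [-0.003,0.4,0],"spin": 0}
    - {"hand": 20,"dp": [-0.003,0.42,0],"spin": 0}
    - {"hand": 20,"dp": [-0.003,0.44,0],"spin": 0}
    - {"hand": 20,"dp": [-0.003,0.455,0],"spin": 0}
    - {"hand": 20,"dp": [-0.003,0.455,0],"spin": 0}
    - {"hand": 20,"dp": [-0.003,0.455,0],"spin": 0}
    - {"hand": 20,"dp": [-0.003,0.455,0],"spin": 0}

```text
time: 19.3
ee_pos: [0.6156, 0.0732, 0.0398]
eef_rot: [-0.101, 0.995, 0.0, 0.0]
ft_force: [0.7, -2.9, 5.5]
width: 0.0234
grip_force: 29.8
```

```bash
python3 - <<'E'
from h import *
p=np.load("box.npy");a=p[2]
go([p[0]+.11*np.cos(a),p[1]+.11*np.sin(a),.0402],np.degrees(a))
L=[]
for n in("top","scene"):
    im=camera(n)[:,:,::-1].copy();X=[p[0]+.14*np.cos(a),p[1]+.14*np.sin(a),.02];u,v=proj(n,[X])[0].astype(int)
    L.append(cv2.resize(im[v-40:v+40,u-50:u+50],None,fx=4,fy=4,interpolation=cv2.INTER_CUBIC))
cv2.imwrite("pics/lip.png",np.hstack(L))
E
```

```text
dp [-0.0003, 0.0013, -0.0016] spin 0.0005 yaw now 101.6 tilt [0.0008, 0.0001, -1.0] dist mm 1 j7 [-0.69, 0.56, 0.65, 1.69, -0.38, 1.02, 1.87] t 19.3
```

View pics/lip.png

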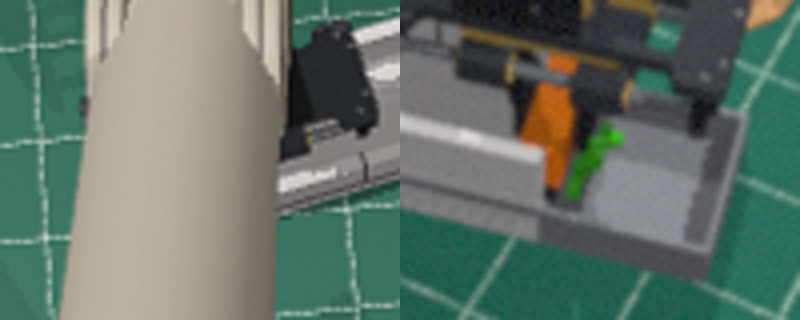

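The top view is hidden by the arm. The scene view shows four green chips in a row just past the lip, so I measure whether they lie on the tray floor.

```bash
python3 - <<'E'
from h import *
p=np.load("box.npy");a=p[2]
Rb=np.array([[np.cos(a),-np.sin(a)],[np.sin(a),np.cos(a)]])
im=camera("scene")[:,:,::-1];hsv=cv2.cvtColor(im.copy(),cv2.COLOR_BGR2HSV)
u,v=proj("scene",[[*(p[:2]+Rb@[.14,0]),.02]])[0].astype(int)
g=cv2.inRange(hsv,(45,120,60),(75,255,255));m=g*0;m[v-25:v+25,u-30:u+30]=g[v-25:v+25,u-30:u+30]
ys,xs=np.nonzero(m);print(len(xs))
for z in(.01,.027):
  X=(ray("scene",np.c_[xs,ys],z)[:,:2]-p[:2])@Rb;print(z,X.min(0),X.max(0),np.median(X,0))
E
```

```text
91
0.01 [ 0.12263086 -0.02092698] [0.14351843 0.03248938] [0.12994107 0.00808337]
0.027 [ 0.12553736 -0.03240587] [0.14604167 0.02003035] [ 0.13271344 -0.00392783]
```

At z=0.01 the chips' y span (-21…32 mm) matches their original places, so they lie on the tray floor with x ≥ 0.12. Now I lift.

carry_out:
  deltas:
    - {"hand": 20,"dp": [0,0,-0.03],"spin": 0}
    - {"hand": 20,"dp": [0,0,-0.1],"spin": 0}
    - {"hand": 20,"dp": [0,0,-0.25],"spin": 0}
    - {"hand": 20,"dp": [0,0,-0.4],"spin": 0}
    - {"hand": 20,"dp": [0,0,-0.55],"spin": 0}
    - {"hand": 20,"dp": [0,0,-0.55],"spin": 0}

```text
time: 20.05
ee_pos: [0.6172, 0.0738, 0.1819]
eef_rot: [-0.101, 0.995, 0.001, 0.003]
ft_force: [0.2, 0.2, -2.1]
width: 0.0238
grip_force: 29.7
```

```bash
python3 - <<'E'
from h import *
go([.42,.2535,.17],77);go([.42,.2535,.035],77)
E
```

```text
dp [0.6281, 0.8628, 0.0446] spin 0.1368 yaw now 101.63 tilt [0.0061, 0.0027, -1.0] dist mm 267 j7 [-0.75, 0.41, 0.73, 1.57, -0.28, 1.27, 1.79] t 20.05
dp [0.6316, 0.8621, 0.5846] spin 0.1368 yaw now 101.63 tilt [0.0061, 0.0027, -1.0] dist mm 305 j7 [-0.75, 0.41, 0.73, 1.57, -0.28, 1.27, 1.79] t 20.05
```

carry_out:
  deltas:
    - {"hand": 20,"dp": [0.1,0.14,0],"spin": 0.137}
    - {"hand": 20,"dp": [0.2,0.28,0],"spin": 0.137}
    - {"hand": 20,"dp": [0.3,0.42,0],"spin": 0.137}
    - {"hand": 20,"dp": [0.42,0.57,0],"spin": 0.137}
    - {"hand": 20,"dp": [0.53,0.72,0],"spin": 0.137}
    - {"hand": 20,"dp": [0.63,0.862,0],"spin": 0.137}
    - {"hand": 20,"dp": [0.63,0.862,0.1],"spin": 0.137}
    - {"hand": 20,"dp": [0.63,0.862,0.25],"spin": 0.137}
    - {"hand": 20,"dp": [0.63,0.862,0.4],"spin": 0.137}
    - {"hand": 20,"dp": [0.63,0.862,0.52],"spin": 0.137}
    - {"hand": 20,"dp": [0.63,0.862,0.58],"spin": 0.137}
    - {"hand": 20,"dp": [0.63,0.862,0.58],"spin": 0.137}
    - {"hand": 20,"dp": [0.63,0.862,0.58],"spin": 0.137}

```text
time: 21.35
ee_pos: [0.4173, 0.2524, 0.0318]
eef_rot: [0.114, 0.994, -0.0, -0.0]
ft_force: [0.3, 0.4, -1.0]
width: 0.0242
grip_force: 29.7
```

```bash
python3 - <<'E'
from h import *
go([.42,.2535,.0245],77);print(read_state()["ee_pos"],read_state()["ft_force"])
E
```

```text
dp [-0.0095, 0.0067, 0.0294] spin -0.0003 yaw now 76.94 tilt [-0.0008, -0.0006, -1.0] dist mm 8 j7 [-1.25, 0.28, 0.69, 2.05, -0.23, 0.89, 0.91] t 21.35
[0.41730762 0.25240635 0.03184539] [ 0.26858338  0.37483696 -0.98251383]
```

carry_out:
  deltas:
    - {"hand": 20,"dp": [-0.01,0.006,0.012],"spin": 0}
    - {"hand": 20,"dp": [-0.01,0.006,0.02],"spin": 0}
    - {"hand": 20,"dp": [-0.01,0.006,0.026],"spin": 0}
    - {"hand": 20,"dp": [-0.01,0.006,0.028],"spin": 0}
    - {"hand": 20,"dp": [-0.01,0.006,0.028],"spin": 0}

```text
time: 21.85
ee_pos: [0.4209, 0.2538, 0.0252]
eef_rot: [0.114, 0.994, 0.001, 0.0]
ft_force: [1.0, 0.6, 2.4]
width: 0.0239
grip_force: 29.7
```

Contact. I release, rise, and move off so the pad can be seen.

carry_out:
  deltas:
    - {"hand": 70,"dp": [0,0,0],"spin": 0}
    - {"hand": 70,"dp": [0,0,0],"spin": 0}
    - {"hand": 70,"dp": [0,0,0],"spin": 0}
    - {"hand": 70,"dp": [0,0,0],"spin": 0}
    - {"hand": 70,"dp": [0,0,0],"spin": 0}
    - {"hand": 70,"dp": [0,0,0],"spin": 0}
    - {"hand": 70,"dp": [0,0,0],"spin": 0}
    - {"hand": 70,"dp": [0,0,-0.1],"spin": 0}
    - {"hand": 70,"dp": [0,0,-0.3],"spin": 0}
    - {"hand": 70,"dp": [0,0,-0.5],"spin": 0}
    - {"hand": 70,"dp": [0,0,-0.7],"spin": 0}
    - {"hand": 70,"dp": [-0.2,0.1,-0.8],"spin": 0}
    - {"hand": 70,"dp": [-0.35,0.2,-0.8],"spin": 0}
    - {"hand": 70,"dp": [-0.35,0.2,-0.8],"spin": 0}
    - {"hand": 70,"dp": [-0.35,0.2,-0.8],"spin": 0}

```text
time: 23.35
ee_pos: [0.5178, 0.2819, 0.2236]
eef_rot: [0.114, 0.993, -0.002, 0.0]
ft_force: [-0.7, -0.2, -0.4]
width: 0.0701
grip_force: 0.0
```

```bash
python3 - <<'E'
from h import *
w=camera("wrist")[:,:,::-1];s=camera("scene")[:,:,::-1]
cv2.imwrite("pics/end.png",np.hstack([cv2.resize(w,(400,300)),cv2.resize(s[180:300,240:400],(400,300),interpolation=cv2.INTER_CUBIC)]))
E
```

```text
(no output)
```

View pics/end.png

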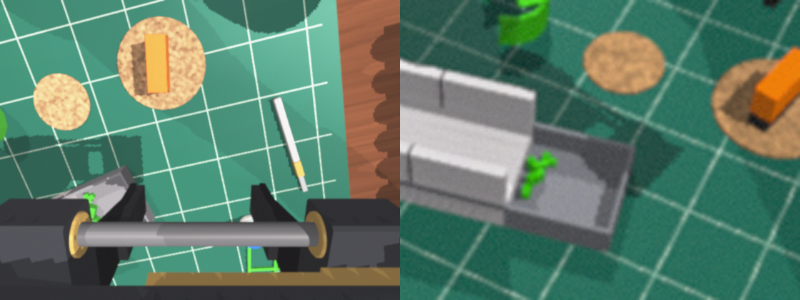

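The block stands upright on the large pad near (160,63). All four chips are in the tray near (537,172).

```bash
python3 -c "
from bench import *
print(close_job())"
```

```text
the job is handed in; nothing more can be done
None
```

The job is handed in at about 23 s: the final pictures show the scraper standing released near the middle of the large cork pad and all four chips in the catch tray; no verdict came back from the judge.

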